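# Load two coated filter discs into a slotted cassette and bar it

### The job

Slide the amber disc level into the lowest slot of the white cassette until it is fully home and let go of it, then slide the blue disc in the same way into the top slot, leaving the middle slot empty. Finally swing the red retaining bar fully shut across the cassette's mouth; drop no disc onto the bench, and leave the bottle, tape roll and screwdriver where they are.

Things in the scene. Friction and masses are not known exactly. Their poses are not given: they have to be found in the camera images.
- disc_amber: Loose rigid disc, aluminium rim with orange-amber faces, diameter 60 mm, 5 mm thick, 40 g nominal. Origin at the centre of its underside; z is its axis (up). Starts lying level on one of the two inspection stands (either one), underside 50 mm above the bench.
- disc_blue: As the amber disc but with blue faces; starts on the other stand.
- stand_a: Fixed inspection stand, origin at the centre of its foot on the bench: grey foot 70 mm diameter, 8 mm high, steel stem 18 mm, grey head 36 mm diameter from 38 to 50 mm up. A disc lies on it, overhanging about 12 mm all round, so fingers can go down past its edge.
- stand_b: Second stand, identical.
- cassette: Fixed white cassette on a post (height varies). z up; x = direction in which discs slide in (mouth faces -x); y = towards the bar's hinge side. Origin under the home disc's centre, at the underside of the base plate (8 mm thick). Two side walls 64 mm apart inside, 6 mm thick, x -31 to 30 mm, up to z 81 mm. Steel posts 12 mm thick at x -36, y +-39 mm, up to z 82 mm.
- slot_low (a point): Centre of the underside of a fully home disc in the lowest slot (z 36 mm in the cassette frame, on the ledge tops). Axes as the cassette's. Slots are 8 mm high, pitch 15 mm; ledges 7 mm thick stand 11 mm out from each wall with rounded noses at x -24.5 mm; the 42 mm between left and right ledges is open from above down to the base plate, and open at the front and back.
- slot_mid (a point): The same point of the middle slot (z 51 mm in the cassette frame); to be left empty. Two grey stops in the back corners (x 18 to 30 mm, y beyond +-24 mm) stop a disc when it is home.
- slot_top (a point): The same point of the top slot (z 66 mm in the cassette frame); a last pair of ledges, z 74 to 81 mm, roofs it. A disc in this slot closes off the way down from above to the lower slots.
- bar (a joint): Angle (rad) of the red retaining bar about the post at cassette x -36, y 39 mm. 0 = shut, at its stop, arm pointing to cassette -y across the mouth; at q the arm points along (-sin q, -cos q) in cassette x, y; limit 2.9. Starts open, 2.2 to 2.8. Light friction (about 1 N at the knob); stays where left.
- bar_knob (a point): Centre of the bar's upright round red knob, 14 mm diameter, 24 mm tall, 39 mm from the pivot, 101 mm above the cassette's origin. Under it is the arm (6 mm thick, 10 mm wide) and a 7 mm rod hanging 52 mm below the arm; when shut the rod stands 2.5 mm in front of the homed discs.
- bottle: Bystander: white plastic bottle with a blue cap, 50 mm diameter, 130 mm tall, origin at the centre of its underside.
- tape: Bystander: yellow tape roll lying flat, 90 mm diameter, 24 mm high, origin at the centre of its underside.
- driver: Bystander: screwdriver lying on the bench along its x axis, handle to -x.
- foot: Fixed black foot plate 120 x 110 x 8 mm and 30 mm high sleeve that carry the cassette's post; origin on the bench right below the cassette's origin.
Things that resemble listed ones, but are neither listed nor needed, are in the scene too. What is shaped like the disc_blue but black or pink is not meant.

How it is judged:
By the outcome, as a careful person would: the job done as asked, in the order asked, and still so for the second after the job is handed in, with the robot touching nothing.
It also fails if it takes over 72 s, if anything falls off the work surface, if the arm or the gripper's body presses on something with over 40 N, if the wrist force passes 120 N, or if a joint passes its speed limit or range.

### The arm

A 6-joint arm with a two-finger parallel gripper is mounted at the origin on the work surface. World frame = base frame: x ahead of the robot, y to its left, z up, the work surface at z = 0. Lengths are in m, angles in rad, forces in N, time in s.
With the tool pointing down it reaches from about 0.35 to 0.725 m from the base axis. Payload 6 kg.
Tool frame: the origin (TCP) lies at the centre of the arm's flange, where the gripper is bolted on; the fingertips stand 173 mm ahead of it and the grasp point (between the pads) lies 155 mm ahead of it (robot.tcp_to_grasp is the z of the grasp point in the tool frame, in m); z points along the fingers, y is the line along which they close (so a half turn about z gives the same grasp; the last joint's range is limited). The gripper opens to 85 mm and grips with 20 to 120 N. Pads are 22 mm wide; open, the fingers measure 114 mm over their backs; the gripper's body (76 mm by 85 mm) begins 54 mm behind the grasp point. The pads swing forward as they close: fully open they stand 13 mm farther back than shut.
Start: joints at [1.545, 0.04, 0.085, 0, -1.615, -0.334], TCP at [0.211, 0.562, 0.405] pointing down, gripper open.
Joint ranges: [-2.56, 2.56], [-1.29, 2.01], [-1.08, 1.49], [-3.29, 1.98], [-2.81, -0.18], [-2.99, 2.99]. Speed limits (rad/s): [2.57, 2.57, 3.01, 3.14, 3.14, 3.14].

### API

Orientations are given as a unit quaternion [w, x, y, z].
In Python, from station import robot, cams, ticket gives the robot as it stands.
- The arm moves only by the tool arm_command, never from a script. Its argument "steps" is a list of rows, each a list of 7 numbers: the shift along the tool's x, y, z in cm, then the turn, a rotation vector about the tool's x, y, z in rad, then the closure, from -1 (fully open) to 1 (shut). A call has 1 to 8 rows; each row is the pose to reach, as a shift and turn from the pose commanded when the call began, along the tool's axes at that moment; what a row does not reach only later rows make up. A row lasts 1/12 s, in which the tool goes at most 41.7 mm and 7.16 degrees, less where a joint would pass 70% of its speed; a pose out of reach is approached as far as the arm can. A call with a gripper value outside its range is refused whole. The fingers move at their own pace and stop on an object; "grip_force" is the grip in N (left out, the last holds). Time passes only in rows, so rows that repeat a pose let the fingers close. It gives the time, the measured TCP pose, the force, the opening and the grip force at its end, in the units of the state.
- robot.sense(): the state, without advancing time (a new reading comes with each control period).
- cams.grab_frame(name): name is "scene" or "top" or "wrist"; returns the picture (400x640x3 uint8, red, green, blue); there is no depth.
- cams.get_calibration(name): a dict with "intrinsics" (3x3 intrinsics, pixels), "distortion" ([k1, k2, p1, p2, k3] as OpenCV has them; the pictures are not rectified), "R" (3x3) and "t" (3): a world point X has camera coordinates R X + t. Camera axes: x right, y down, z forward; pixel columns grow to the right and rows downward; lengths in m; the calibration is good to about 2 mm. A picture is of the moment at which its call begins: read the wrist's pose just before it. get_calibration takes no time and is no camera call; for the wrist camera it gives the pose at the moment of the call.
- ticket.finish_job(): hands the job in; it is judged then, once.
The state is a dict: "t": time; "joint_positions": joint angles; "joint_vel": joint speeds; "tau": joint torques, N m; "tcp_pos": TCP position; "ee_rot": TCP orientation; "ft_force": force on the tool from outside, world axes, zero at the start; "ft_torque": the same for the moment, N m; "opening": finger opening in m; "grip_force": force on a finger pad.
Only numpy, scipy, OpenCV 4.12 (cv2) and the standard library are available. Lean on these libraries where they do the work, as an engineer would, in place of code of your own. Each camera call takes 0.05 s, during which the arm holds its last target. There are 200 camera calls.

## Working session

There is one attempt and no reset: what is moved stays moved. The work goes in short steps, Python scripts to look and compute and a tool call to move; the robot and the scene stay as the last step left them, time stands still between calls to the robot, and variables do not carry over. Pictures are saved under pics/ and viewed, at most 10 in all, crops included, and the job is handed in when it is done.

Besides the shell and the picture viewer there is one more tool, called after ">>>" as name(argument=value, ...), one argument or row to a line, values as JSON. arm_command: Moves the arm, as the interface text tells. Its arguments: {"type":"object","properties":{"steps":{"type":"array"},"grip_force":{"type":"number"}},"required":["steps"]}

```bash
mkdir -p pics; ls; python3 - <<'E'
from station import robot,cams
import cv2,numpy as np
s=robot.sense();print({k:np.round(v,3) for k,v in s.items()})
print(robot.tcp_to_grasp)
for n in("scene","top","wrist"):
    c=cams.get_calibration(n);print(n,np.round(c["intrinsics"],1).tolist(),c["distortion"],np.round(c["R"],3).tolist(),np.round(c["t"],3))
    im=cams.grab_frame(n);cv2.imwrite(f"pics/{n}0.png",im[:,:,::-1])
E
```

```text
pics
{'t': np.float64(0.0), 'joint_positions': array([ 1.545,  0.041,  0.084, -0.   , -1.616, -0.334]), 'joint_vel': array([-0.001, -0.002,  0.   ,  0.001, -0.   ,  0.   ]), 'tau': array([-0.0000e+00, -3.6821e+01,  3.4742e+01,  6.9330e+00, -5.0000e-03,
        0.0000e+00]), 'tcp_pos': array([0.211, 0.562, 0.404]), 'ee_rot': array([ 0.001,  0.984, -0.179, -0.   ]), 'ft_force': array([-0.156,  0.628,  0.283]), 'ft_torque': array([0.021, 0.037, 0.036]), 'grip_force': np.float64(0.0), 'opening': np.float64(0.085)}
0.1547
scene [[456.7, 0.0, 316.5], [0.0, 456.7, 190.7], [0.0, 0.0, 1.0]] [-0.10043588  0.          0.          0.          0.        ] [[0.826, 0.563, 0.02], [0.413, -0.583, -0.699], [-0.382, 0.586, -0.714]] [-0.465 -0.105  1.23 ]
top [[460.5, 0.0, 319.7], [0.0, 460.5, 195.7], [0.0, 0.0, 1.0]] [-0.08136393  0.          0.          0.          0.        ] [[-0.018, -1.0, -0.012], [-0.985, 0.02, -0.171], [0.171, 0.008, -0.985]] [0.057 0.52  1.017]
wrist [[312.9, 0.0, 321.5], [0.0, 312.9, 200.3], [0.0, 0.0, 1.0]] [-0.00577025  0.          0.          0.          0.        ] [[-0.352, -0.936, 0.002], [-0.889, 0.335, 0.313], [-0.293, 0.109, -0.95]] [ 0.6   -0.039  0.38 ]
```

View pics/scene0.png

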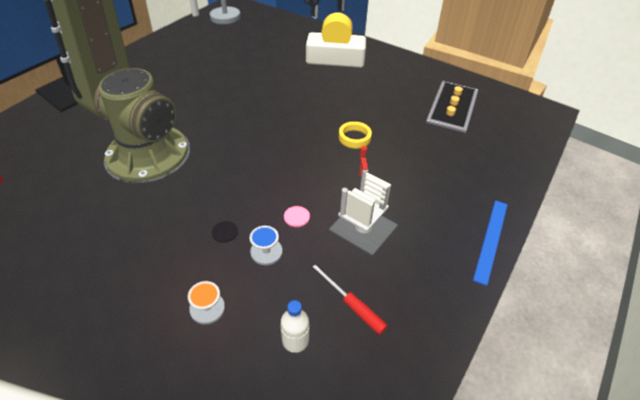

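View pics/top0.png

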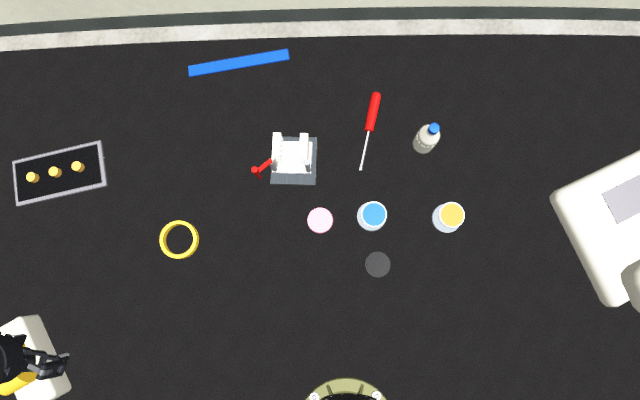

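Two candidates for each disc, scene/top pixels:
- Amber: on its stand at (204,295)/(452,215). The yellow tape (355,134)/(179,240) is not a disc.
- Blue: on its stand at (264,237)/(373,215). The black (225,232)/(377,264) and pink (296,216)/(320,220) discs lie on the bench and are not wanted. The blue ruler is at (490,240).

The cassette is at (363,210)/(293,155), with the red bar on its left.

```bash
cat > h.py <<'E'
from station import robot,cams
import cv2,numpy as np
from scipy.spatial.transform import Rotation as Ro
def ray(c,px):
    u=cv2.undistortPoints(np.array([[px]],float),c["intrinsics"],np.array(c["distortion"]))[0,0]
    R=np.array(c["R"]);return -R.T@np.array(c["t"]),R.T@np.array([u[0],u[1],1])
def plane(c,px,z):
    o,d=ray(c,px);return o+d*(z-o[2])/d[2]
def tri(c1,p1,c2,p2):
    o1,d1=ray(c1,p1);o2,d2=ray(c2,p2)
    s=np.linalg.lstsq(np.c_[d1,-d2],o2-o1,rcond=None)[0]
    a,b=o1+s[0]*d1,o2+s[1]*d2;return (a+b)/2,np.linalg.norm(a-b)
def proj(c,X):
    return cv2.projectPoints(np.array(X,float).reshape(-1,3),cv2.Rodrigues(np.array(c["R"]))[0],np.array(c["t"]),c["intrinsics"],np.array(c["distortion"]))[0][:,0]
def blobs(im,lo,hi,amin=20):
    h=cv2.cvtColor(im,cv2.COLOR_RGB2HSV);m=cv2.inRange(h,np.array(lo),np.array(hi))
    n,l,st,ce=cv2.connectedComponentsWithStats(m)
    return [(ce[i].round(1),st[i].tolist()) for i in range(1,n) if st[i][4]>=amin]
def rows(tgt,R=None):
    "target TCP pos (and optional rotation) -> shift in cm, rotvec, in tool frame at present"
    s=robot.sense();q=s["ee_rot"];R0=Ro.from_quat([*q[1:],q[0]])
    return (R0.inv().apply(np.array(tgt)-s["tcp_pos"])*100).round(2),(R0.inv()*R).as_rotvec().round(4) if R is not None else 0
E
python3 - <<'E'
from h import *
ims={n:cv2.imread(f"pics/{n}0.png")[:,:,::-1].copy() for n in("scene","top")}
for n in ims:
    c=cams.get_calibration(n)
    for nm,lo,hi in(("amber",(8,120,120),(26,255,255)),("blue",(98,120,120),(118,255,255)),("red",(0,180,120),(5,255,255))):
        for ce,st in blobs(ims[n],lo,hi,15):
            print(n,nm,ce,st,plane(c,ce,.055).round(4))
a=cv2.resize(ims["scene"][135:265,310:420],None,fx=4,fy=4,interpolation=cv2.INTER_CUBIC)
b=cv2.resize(ims["top"][120:195,240:330],None,fx=4,fy=4,interpolation=cv2.INTER_CUBIC)
o=np.zeros((520,800,3),np.uint8);o[:,:440]=a;o[:300,440:]=b
cv2.imwrite("pics/cas.png",o[:,:,::-1])
E
```

```text
scene amber [336.5  30.8] [321, 13, 31, 30, 620] [0.095  0.8137 0.055 ]
scene amber [454.1 100.4] [447, 86, 16, 30, 236] [0.6137 0.6484 0.055 ]
scene amber [354.2 138.4] [338, 121, 34, 28, 279] [0.4642 0.3192 0.055 ]
scene amber [354.9 130.1] [342, 124, 26, 16, 194] [0.4476 0.3507 0.055 ]
scene amber [203.5 294.4] [191, 284, 26, 22, 464] [ 0.4715 -0.252   0.055 ]
scene blue [211.3   0.7] [209, 0, 7, 3, 15] [-0.4611  0.7455  0.055 ]
scene blue [268.1   1.7] [256, 0, 20, 6, 69] [-0.2658  0.8691  0.055 ]
scene blue [490.1 243.3] [473, 200, 35, 86, 1265] [0.884  0.1872 0.055 ]
scene blue [263.7 236.5] [252, 228, 24, 18, 334] [ 0.4768 -0.0746  0.055 ]
scene blue [294.  307.3] [287, 300, 15, 16, 183] [ 0.6291 -0.1743  0.055 ]
scene red [363.3 157.3] [361, 147, 6, 22, 97] [0.5216 0.2679 0.055 ]
scene red [365.2 313.1] [344, 293, 43, 41, 584] [ 0.7449 -0.1087  0.055 ]
top amber [ 78.5 166.9] [71, 161, 14, 11, 59] [0.6008 0.6196 0.055 ]
top amber [ 57.8 172.8] [52, 167, 10, 10, 44] [0.5878 0.6709 0.055 ]
top amber [ 34.6 178.1] [26, 172, 13, 11, 53] [0.5763 0.7294 0.055 ]
top amber [453.5 209.6] [447, 205, 14, 12, 75] [ 0.4813 -0.258   0.055 ]
top amber [193.  242.8] [178, 223, 21, 36, 94] [0.417  0.3357 0.055 ]
top amber [168.6 237.4] [163, 224, 20, 31, 108] [0.4301 0.3926 0.055 ]
top amber [ 23.5 379.7] [0, 372, 37, 24, 226] [0.1108 0.7241 0.055 ]
top blue [238.5  62.1] [188, 48, 102, 29, 1230] [0.8538 0.2382 0.055 ]
top blue [434.  127.4] [429, 122, 11, 12, 101] [ 0.6774 -0.2255  0.055 ]
top blue [373.7 214.1] [363, 204, 22, 21, 369] [ 0.4748 -0.0752  0.055 ]
top red [372.3 111.1] [364, 92, 17, 40, 384] [ 0.7202 -0.0816  0.055 ]
top red [260.3 167.5] [251, 159, 21, 19, 138] [0.5887 0.1829 0.055 ]
```

View pics/cas.png

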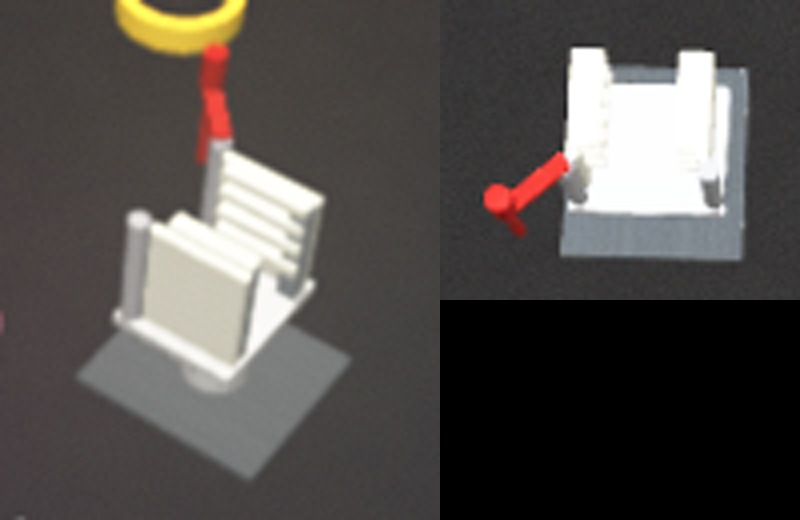

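The crop shows:
- Near post top at scene (344.5,188.8) and top (307.3,162.5).
- Knob top at scene (363.8,147.5) and top (254.3,168.8).
- Mouth facing the robot, with the bar swung open to the left.

The discs come out as amber (0.475,-0.255) and blue (0.476,-0.075).

```bash
python3 - <<'E'
from h import *
cs,ct=cams.get_calibration("scene"),cams.get_calibration("top")
S=lambda x,y:(310+x/4-.4,135+y/4-.4); T=lambda x,y:(240+(x-440)/4-.4,120+y/4-.4)
for n,a,b in(("post-y",(138,216),(709,168)),("knobtop",(215,50),(497,195)),("wallR backouter top",(255,268),(714,53)),("wallL backouter top",(323,200),(572,48)),("pivot",(224,142),(563,160))):
    X,e=tri(cs,S(*a),ct,T(*b));print(n,X.round(4),e.round(4))
P=[plane(ct,T(*p),.008) for p in((748,68),(742,260),(560,257))];Q=[plane(cs,S(*p),.008) for p in((350,358),(250,478),(78,376))]
for L in(P,Q):
    L=np.array(L)[:,:2];print(L.round(4).tolist(),[np.linalg.norm(L[i]-L[i+1]).round(4) for i in(0,1)],[np.degrees(np.arctan2(*(L[i]-L[i+1])[::-1])).round(1) for i in (0,1)],((L[0]+L[2])/2).round(4))
# walls' top-face edges in top view
for a,b in(((606,52),(606,155)),((680,52),(678,165)),((714,53),(716,165))):
    for z in(.15,):
        d=(plane(ct,T(*a),z)-plane(ct,T(*b),z));print(np.degrees(np.arctan2(d[1],d[0])).round(1),d.round(3))
E
```

```text
post-y [0.5796 0.072  0.1384] 0.0006
knobtop [0.5602 0.1806 0.1674] 0.0002
wallR backouter top [0.646  0.0707 0.1397] 0.0079
wallL backouter top [0.6505 0.1461 0.1309] 0.0009
pivot [0.5866 0.1503 0.1354] 0.0007
[[0.6746, 0.0518], [0.555, 0.0574], [0.5591, 0.1668]] [np.float64(0.1197), np.float64(0.1094)] [np.float64(-2.7), np.float64(-92.2)] [0.6169 0.1093]
[[0.6806, 0.1595], [0.6751, 0.0508], [0.5584, 0.0572]] [np.float64(0.1089), np.float64(0.1169)] [np.float64(87.1), np.float64(-3.2)] [0.6195 0.1084]
-0.1 [ 0.057 -0.     0.   ]
-1.5 [ 0.062 -0.002  0.   ]
0.2 [0.061 0.    0.   ]
```

```bash
cat >> h.py <<'E'
YAW=np.radians(-2.7)
def down(yaw=None):
    y=YAW if yaw is None else yaw   # tool y = -cassette x, tool x = -cassette y
    cx=np.array([np.cos(y),np.sin(y),0]);cy=np.array([-np.sin(y),np.cos(y),0])
    return Ro.from_matrix(np.c_[-cy,-cx,[0,0,-1]])
E
python3 -c "
from h import *
print(rows([.4715,-.252,.33],down()))"
```

```text
(array([53.01, 66.98,  7.49]), array([ 1.1000e-03, -1.0000e-03,  1.2582e+00]))
```

>>> arm_command(
  steps=[
    [53,67,7.5,0,0,1.258,-1],
    [53,67,7.5,0,0,1.258,-1],
    [53,67,7.5,0,0,1.258,-1],
    [53,67,7.5,0,0,1.258,-1],
    [53,67,7.5,0,0,1.258,-1],
    [53,67,7.5,0,0,1.258,-1],
    [53,67,7.5,0,0,1.258,-1],
    [53,67,7.5,0,0,1.258,-1],
  ],
)

```text
t: 0.82
tcp_pos: [0.3123, 0.2433, 0.3752]
ee_rot: [-0.0, 0.776, -0.631, -0.0]
ft_force: [1.3, 0.3, 0.1]
opening: 0.0856
grip_force: 0.0
```

```bash
python3 -c "
from h import *
print(rows([.4715,-.252,.33],down()))"
```

```text
(array([51.74, -5.46,  4.5 ]), array([-1.000e-04,  4.000e-04,  2.529e-01]))
```

>>> arm_command(
  steps=[
    [51.7,-5.5,4.5,0,0,0.253,-1],
    [51.7,-5.5,4.5,0,0,0.253,-1],
    [51.7,-5.5,4.5,0,0,0.253,-1],
    [51.7,-5.5,4.5,0,0,0.253,-1],
    [51.7,-5.5,4.5,0,0,0.253,-1],
    [51.7,-5.5,4.5,0,0,0.253,-1],
    [51.7,-5.5,4.5,0,0,0.253,-1],
    [51.7,-5.5,4.5,0,0,0.253,-1],
  ],
)

```text
t: 1.48
tcp_pos: [0.4157, -0.0726, 0.3468]
ee_rot: [0.001, -0.692, 0.722, -0.0]
ft_force: [0.3, 0.9, 0.1]
opening: 0.0853
grip_force: 0.0
```

```bash
python3 -c "
from h import *
print(rows([.4715,-.252,.33],down()))"
```

```text
(array([17.69, -6.33,  1.68]), array([-0.0012,  0.0006,  0.0051]))
```

>>> arm_command(
  steps=[
    [17.7,-6.3,1.7,0,0,0,-1],
    [17.7,-6.3,1.7,0,0,0,-1],
    [17.7,-6.3,1.7,0,0,0,-1],
    [17.7,-6.3,1.7,0,0,0,-1],
    [17.7,-6.3,1.7,0,0,0,-1],
    [17.7,-6.3,1.7,0,0,0,-1],
    [17.7,-6.3,1.7,0,0,0,-1],
    [17.7,-6.3,1.7,0,0,0,-1],
  ],
)

```text
t: 2.15
tcp_pos: [0.4712, -0.2495, 0.3296]
ee_rot: [-0.0, -0.692, 0.722, 0.0]
ft_force: [0.2, -0.0, -0.3]
opening: 0.0854
grip_force: 0.0
```

```bash
python3 - <<'E'
from h import *
s=robot.sense();c=cams.get_calibration("wrist");im=cams.grab_frame("wrist")
print(s["t"],s["tcp_pos"].round(4),s["ee_rot"].round(4))
for ce,st in blobs(im,(8,120,100),(26,255,255),200): print(ce,st,plane(c,ce,.055).round(4))
ct=cams.get_calibration("top");cv2.imwrite("pics/w1.png",im[:,:,::-1]);cv2.imwrite("pics/t1.png",cams.grab_frame("top")[:,:,::-1])
print(proj(c,[s["tcp_pos"]+Ro.from_quat([*s["ee_rot"][1:],s["ee_rot"][0]]).apply([0,0,robot.tcp_to_grasp])]))
E
```

```text
2.15 [ 0.4712 -0.2495  0.3296] [-1.000e-04 -6.920e-01  7.219e-01  2.000e-04]
[322.6 214.9] [292, 179, 62, 48, 634] [ 0.4721 -0.237   0.055 ]
[[324.63770017 283.19940578]]
```

View pics/w1.png

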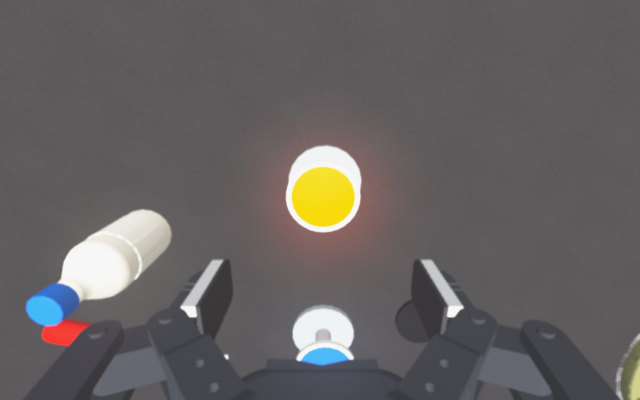

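The wrist picture shows the amber disc centred near (323,195), with the bottle at the left clear of it. The colour mask had clipped the yellow face, so I'll widen it.

```bash
python3 - <<'E'
from h import *
im=cv2.imread("pics/w1.png")[:,:,::-1].copy();c=cams.get_calibration("wrist")
for ce,st in blobs(im,(18,150,150),(35,255,255),800):
    print(ce,st);X=plane(c,(st[0]+st[2]/2-.5,st[1]+st[3]/2-.5),.055);print(X.round(4))
    print(rows([X[0],X[1],.055+.155],down()))
E
```

```text
[322.7 196.4] [292, 167, 62, 59, 2886]
[ 0.4719 -0.2527  0.055 ]
(array([ 0.39, -0.07, 12.03]), array([-0.0009, -0.    ,  0.0065]))
```

>>> arm_command(
  steps=[
    [0.35,0,4,0,0,0,-1],
    [0.35,0,8,0,0,0,-1],
    [0.35,0,10.5,0,0,0,-1],
    [0.35,0,11.8,0,0,0,-1],
    [0.35,0,11.8,0,0,0,-1],
    [0.35,0,11.8,0,0,0,-1],
  ],
)

```text
t: 2.75
tcp_pos: [0.4713, -0.2525, 0.2124]
ee_rot: [-0.0, -0.693, 0.721, -0.0]
ft_force: [0.2, 0.1, 0.1]
opening: 0.0855
grip_force: 0.0
```

>>> arm_command(
  steps=[
    [0,0,0,0,0,0,0],
    [0,0,0,0,0,0,0.5],
    [0,0,0,0,0,0,1],
    [0,0,0,0,0,0,1],
    [0,0,0,0,0,0,1],
    [0,0,0,0,0,0,1],
    [0,0,0,0,0,0,1],
    [0,0,0,0,0,0,1],
  ],
  grip_force=30,
)

```text
t: 3.42
tcp_pos: [0.4719, -0.2532, 0.2143]
ee_rot: [0.001, -0.692, 0.722, -0.002]
ft_force: [-0.2, 1.9, 6.9]
opening: 0.058
grip_force: 31.4
```

>>> arm_command(
  steps=[
    [0,0,-1,0,0,0,1],
    [0,0,-4,0,0,0,1],
    [0,0,-8,0,0,0,1],
    [0,0,-10,0,0,0,1],
    [0,0,-10,0,0,0,1],
  ],
)

```text
t: 3.83
tcp_pos: [0.472, -0.2539, 0.3195]
ee_rot: [0.002, -0.692, 0.722, -0.005]
ft_force: [0.3, -0.2, 0.3]
opening: 0.0582
grip_force: 32.3
```

```bash
python3 - <<'E'
from h import *
s=robot.sense();c=cams.get_calibration("wrist");im=cams.grab_frame("wrist")
print(s["tcp_pos"].round(4),s["ft_force"].round(1),s["opening"])
cv2.imwrite("pics/w2.png",im[:,:,::-1])
for ce,st in blobs(im,(12,150,150),(35,255,255),800):
    print(ce,st)
E
```

```text
[ 0.472  -0.2539  0.3195] [ 0.3 -0.2  0.3] 0.05818534977312746
[321.6 276.3] [267, 229, 110, 96, 8292]
```

View pics/w2.png

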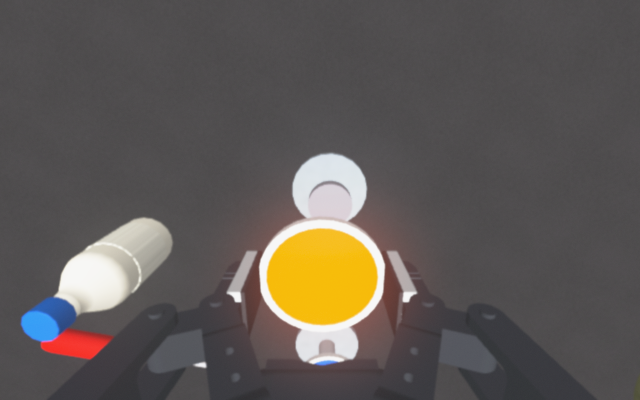

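The amber disc is held level between the pads, its rim spanning columns 260–384 and centred near (322,276). The stand is empty.

```bash
python3 - <<'E'
from h import *
s=robot.sense();c=cams.get_calibration("wrist");q=s["ee_rot"];R0=Ro.from_quat([*q[1:],q[0]])
im=cams.grab_frame("wrist")
h=cv2.cvtColor(im,cv2.COLOR_RGB2HSV)
m=cv2.inRange(h,np.array((12,150,150)),np.array((35,255,255)))
k=cv2.findContours(m,cv2.RETR_EXTERNAL,cv2.CHAIN_APPROX_NONE)[0];k=max(k,key=cv2.contourArea);print(cv2.fitEllipse(k))
# row profile for the rim at the face's widest row
g=im[276,240:400].astype(int).sum(1);print(g[::2])
o,d=ray(c,(321.6,276.5));
for dep in (.145,.151,.157):
    X=o+d*dep; print(dep,X.round(4),"in tool",R0.inv().apply(X-s["tcp_pos"]).round(4))
# face height fit: face width at level plane z vs. pixels
for z in(.16,.165,.17,.175):
    a,b=plane(c,(266.5,276.5),z),plane(c,(376.5,276.5),z);r,t=plane(c,(259.5,276.5),z),plane(c,(384.5,276.5),z)
    print(z,np.linalg.norm(a-b).round(4),np.linalg.norm(r-t).round(4),((a+b)/2).round(4),R0.inv().apply((a+b)/2-s["tcp_pos"]).round(4))
E
```

```text
((321.6376037597656, 276.3067321777344), (94.81340789794922, 109.3680191040039), 90.368408203125)
[527 529 530 445 243 230 218 224 223 245 700 741 741 660 445 445 444 444
 445 450 446 445 445 445 446 447 450 445 446 446 445 445 445 446 446 445
 446 446 446 446 446 446 445 445 445 446 446 446 446 446 446 446 446 445
 446 446 446 446 446 445 444 445 446 444 445 445 444 444 464 703 740 737
 448 236 228 230 229 239 337 519]
0.145 [ 0.474  -0.2554  0.1584] in tool [ 0.0016 -0.0014  0.1578]
0.151 [ 0.4741 -0.2522  0.1532] in tool [-0.0017 -0.0014  0.163 ]
0.157 [ 0.4743 -0.2489  0.1479] in tool [-0.0049 -0.0014  0.1683]
0.16 0.0504 0.0572 [ 0.474  -0.2564  0.16  ] [ 0.0026 -0.0015  0.1562]
0.165 0.0484 0.055 [ 0.4738 -0.2595  0.165 ] [ 0.0057 -0.0015  0.1512]
0.17 0.0463 0.0527 [ 0.4737 -0.2626  0.17  ] [ 0.0088 -0.0015  0.1462]
0.175 0.0443 0.0504 [ 0.4735 -0.2657  0.175 ] [ 0.0119 -0.0015  0.1412]
```

```bash
python3 -c "
from h import *
print(rows([.518,.111,.32],down()))"
```

```text
(array([-36.59,  -3.13,  -0.63]), array([-0.0029, -0.0001,  0.005 ]))
```

>>> arm_command(
  steps=[
    [-4,-0.3,0,0,0,0.005,1],
    [-8,-0.7,0,0,0,0.005,1],
    [-12,-1,0,0,0,0.005,1],
    [-16,-1.4,0,0,0,0.005,1],
    [-20,-1.7,0,0,0,0.005,1],
    [-24,-2,0,0,0,0.005,1],
    [-28,-2.4,0,0,0,0.005,1],
    [-32,-2.7,0,0,0,0.005,1],
  ],
)

```text
t: 4.6
tcp_pos: [0.5111, 0.0672, 0.3108]
ee_rot: [-0.001, -0.69, 0.723, 0.0]
ft_force: [0.6, -0.8, -0.6]
opening: 0.0584
grip_force: 32.3
```

>>> arm_command(
  steps=[
    [-3,-0.3,0,0,0,0,1],
    [-4.6,-0.4,0,0,0,0,1],
    [-4.6,-0.4,0,0,0,0,1],
    [-4.6,-0.4,0,0,0,0,1],
  ],
)

```text
t: 4.93
tcp_pos: [0.5175, 0.1117, 0.3105]
ee_rot: [-0.001, -0.691, 0.723, 0.0]
ft_force: [-1.1, -1.5, -0.6]
opening: 0.0579
grip_force: 32.3
```

```bash
python3 - <<'E'
from h import *
s=robot.sense();c=cams.get_calibration("wrist");im=cams.grab_frame("wrist");t=cams.grab_frame("top")
print(s["t"],s["tcp_pos"].round(4),s["ee_rot"].round(4),s["ft_force"].round(1))
cv2.imwrite("pics/w3.png",im[:,:,::-1]);cv2.imwrite("pics/t3.png",t[:,:,::-1])
o=np.zeros((600,640,3),np.uint8);o[:400]=im
o[400:]=cv2.resize(t[120:220,210:370],(640,400),interpolation=cv2.INTER_CUBIC)[100:300]
o=np.vstack([im[:,:][:300],cv2.resize(t[125:200,230:390],(640,300),interpolation=cv2.INTER_CUBIC)])
cv2.imwrite("pics/c3.png",o[:,:,::-1])
E
```

```text
4.9333 [0.5175 0.1117 0.3105] [-1.300e-03 -6.909e-01  7.230e-01  3.000e-04] [-1.1 -1.5 -0.6]
```

View pics/c3.png

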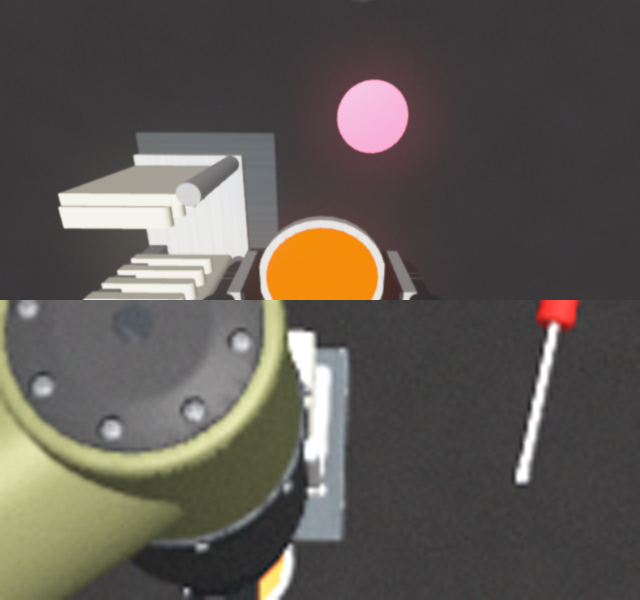

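The wrist crop shows the near post top at about (188,193) and the foot plate's near edge level from (137,133) to (274,133), so the yaw agrees. The disc is centred at about (322,276).

```bash
python3 - <<'E'
from h import *
s=robot.sense();c=cams.get_calibration("wrist");im=cv2.imread("pics/w3.png")[:,:,::-1].copy()
q=s["ee_rot"];R0=Ro.from_quat([*q[1:],q[0]]);print("tool y axis yaw",np.degrees(np.arctan2(*(-R0.apply([0,1,0]))[[1,0]])))
# post-top circle: bright-ish disc near (188,193)
g=cv2.cvtColor(im,cv2.COLOR_RGB2GRAY)
o=cv2.resize(im[140:240,130:290],None,fx=5,fy=5,interpolation=cv2.INTER_CUBIC);cv2.imwrite("pics/p3.png",o[:,:,::-1])
for p in((188,193.5),):
    for z in(.137,.139): print("post",plane(c,p,z).round(4))
A,B=plane(c,(137,133),.008),plane(c,(274,133),.008);d=A-B;print("foot",A.round(4),B.round(4),np.linalg.norm(d),np.degrees(np.arctan2(d[1],d[0])))
m=cv2.inRange(cv2.cvtColor(im,cv2.COLOR_RGB2HSV),np.array((8,150,150)),np.array((35,255,255)))
k=max(cv2.findContours(m,cv2.RETR_EXTERNAL,cv2.CHAIN_APPROX_NONE)[0],key=cv2.contourArea);e=cv2.fitEllipse(k);print(e)
o_,d_=ray(c,e[0]);z=s["tcp_pos"][2]-.1593
X=plane(c,e[0],z);print("disc",X.round(4),R0.inv().apply(X-s["tcp_pos"]).round(4))
E
```

```text
tool y axis yaw -2.720239648550658
post [0.5808 0.0704 0.137 ]
post [0.5799 0.0699 0.139 ]
foot [0.6739 0.0511 0.008 ] [0.5567 0.0568 0.008 ] 0.11732014324225468 -2.785446709893226
((321.6767272949219, 276.213623046875), (95.61985778808594, 109.90951538085938), 90.42488861083984)
disc [0.5187 0.1095 0.1518] [ 0.0008 -0.0014  0.1593]
```

View pics/p3.png

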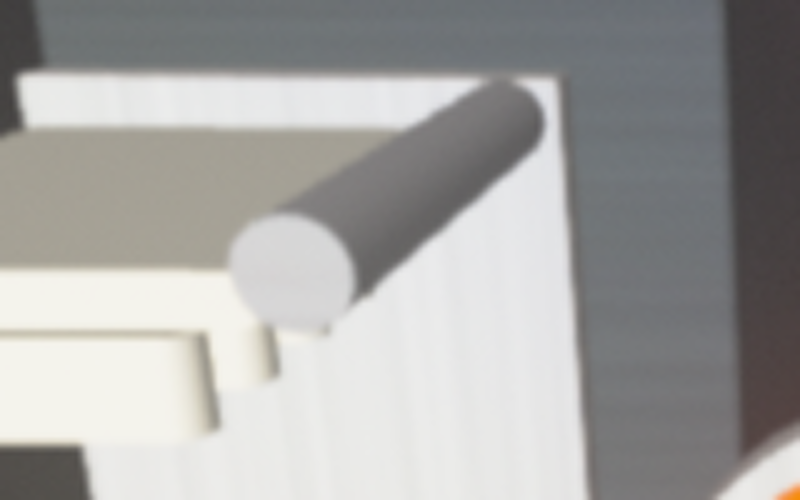

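>>> arm_command(
  steps=[
    [-0.28,0,2,0,0,0,1],
    [-0.28,0,4,0,0,0,1],
    [-0.28,0,5.4,0,0,0,1],
    [-0.28,0,5.4,0,0,0,1],
    [-0.28,0,5.4,0,0,0,1],
  ],
)

```text
t: 5.45
tcp_pos: [0.5178, 0.1128, 0.2575]
ee_rot: [-0.001, -0.69, 0.724, -0.0]
ft_force: [0.1, 0.4, -0.0]
opening: 0.058
grip_force: 32.3
```

```bash
python3 - <<'E'
from h import *
s=robot.sense();c=cams.get_calibration("wrist");im=cams.grab_frame("wrist")
print(s["t"],s["tcp_pos"].round(4),s["ee_rot"].round(4),s["ft_force"].round(1))
import pickle;pickle.dump((s,c),open("w4.pkl","wb"))
cv2.imwrite("pics/w4.png",im[:,:,::-1]);cv2.imwrite("pics/v4.png",cv2.resize(im[110:310,:300],None,fx=2.6,fy=2.6,interpolation=cv2.INTER_CUBIC)[:,:,::-1])
print(proj(c,[[.5806,.0704,.137]]))
E
```

```text
5.45 [0.5178 0.1128 0.2575] [-0.0008 -0.6898  0.724  -0.    ] [ 0.1  0.4 -0. ]
[[119.08093446 236.36959377]]
```

View pics/v4.png

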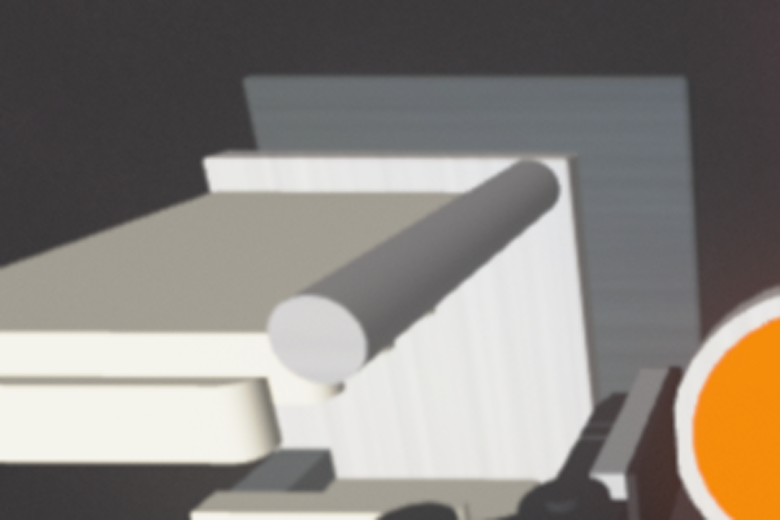

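The post top is now at wrist pixel (121.7,240.2). I'll triangulate it against the previous view, which had it at (188.2,193.6).

```bash
python3 - <<'E'
from h import *
import pickle
s,c=pickle.load(open("w4.pkl","rb"))
def T(p,q): M=np.eye(4);M[:3,:3]=Ro.from_quat([*q[1:],q[0]]).as_matrix();M[:3,3]=p;return M
W=np.eye(4);W[:3,:3]=c["R"];W[:3,3]=c["t"]
t4=T(s["tcp_pos"],s["ee_rot"]);t3=T([.5175,.1117,.3105],[-.0013,-.6909,.723,.0003])
W3=W@t4@np.linalg.inv(t3);c3=dict(c,R=W3[:3,:3],t=W3[:3,3])
X,e=tri(c3,(188.2,193.6),c,(121.6,240));print("post",X.round(4),e.round(4))
cs,ct=cams.get_calibration("scene"),cams.get_calibration("top")
print(tri(cs,(344.1,188.6),c,(121.6,240)),tri(ct,(306.8,161.6),c,(121.6,240)))
# foot corner & post foot triang
o,d=ray(c,(121.6,240));print("depth by diam",(o+d*(312.9*12/(97/2.6))).round(4))
im=cv2.imread("pics/w4.png")[:,:,::-1].copy()
m=cv2.inRange(cv2.cvtColor(im,cv2.COLOR_RGB2HSV),np.array((8,150,150)),np.array((35,255,255)))
k=max(cv2.findContours(m,cv2.RETR_EXTERNAL,cv2.CHAIN_APPROX_NONE)[0],key=cv2.contourArea);e=cv2.fitEllipse(k);print(e[0])
for z in(.1593,.1573,.162):print("disc",plane(c,e[0],s["tcp_pos"][2]-z).round(4))
F=[(245/2.6,110+76/2.6),(685/2.6,110+76/2.6)]
print([plane(c,f,.008).round(4) for f in F], plane(c,(310/2.6,110+334/2.6),.136))
# inner edge of the -y roof ledge nose line at z=.1365 : crop rows 462 ; wall outer top edge row 333
for r in(333,383,462):
  print(r,[plane(c,(x/2.6,110+r/2.6),.1365).round(4) for x in(60,230)])
E
```

```text
post [0.5802 0.0717 0.1369] 0.0002
(array([0.57965263, 0.07173711, 0.13818417]), np.float64(0.0011382416502745526)) (array([0.57985978, 0.07179354, 0.13710935]), np.float64(0.00048361617848696715))
depth by diam [ 66.864   40.3658 -91.5228]
(321.6990661621094, 276.24053955078125)
disc [0.5189 0.1118 0.0982]
disc [0.5189 0.1105 0.1002]
disc [0.519  0.1134 0.0955]
[array([0.6735, 0.0517, 0.008 ]), array([0.5564, 0.0575, 0.008 ])] [0.58146303 0.0715465  0.136     ]
333 [array([0.6116, 0.0697, 0.1365]), array([0.5908, 0.0707, 0.1365])]
383 [array([0.614 , 0.0764, 0.1365]), array([0.5927, 0.0774, 0.1365])]
462 [array([0.618 , 0.0877, 0.1365]), array([0.5959, 0.0887, 0.1365])]
```

```bash
python3 - <<'E'
from h import *
import pickle
s,c=pickle.load(open("w4.pkl","rb"))
im=cams.grab_frame("scene");cs=cams.get_calibration("scene")
for ce,st in blobs(im,(8,120,100),(26,255,255),30):
    if 250<ce[0]<400 and ce[1]>140: print(ce,st,tri(cs,ce,c,(321.7,276.2)))
o=cv2.resize(im[140:240,270:400],None,fx=6,fy=6,interpolation=cv2.INTER_CUBIC);cv2.imwrite("pics/s5.png",o[:,:,::-1])
print(proj(cs,[[.5189,.1118,.0982],[.5189,.113,.0942]]))
E
```

```text
[329.5 179. ] [319, 172, 21, 15, 254] (array([0.51918275, 0.11102781, 0.10080474]), np.float64(0.0016478852658952574))
[[329.25672479 179.82281644]
 [329.47691724 180.78997035]]
```

View pics/s5.png

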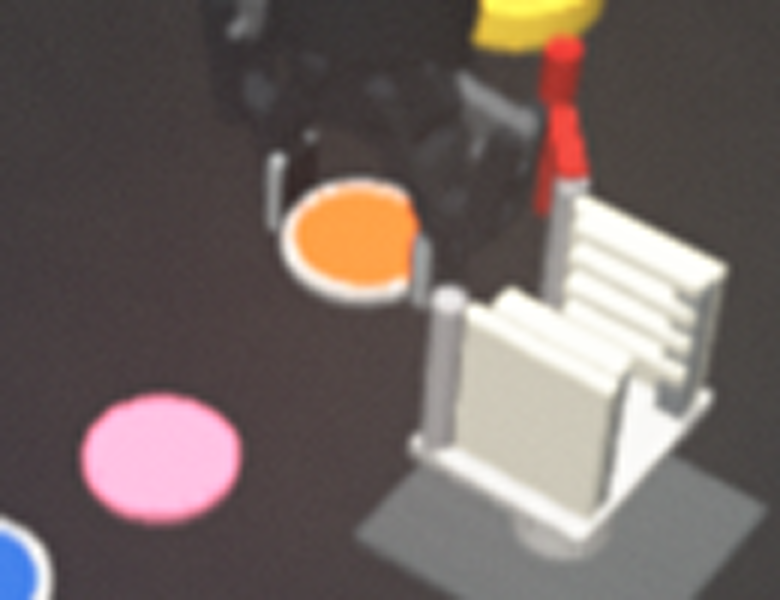

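>>> arm_command(
  steps=[
    [-0.18,0,0.13,0,0,0,1],
    [-0.18,-1.5,0.13,0,0,0,1],
    [-0.18,-3,0.13,0,0,0,1],
    [-0.18,-3.5,0.13,0,0,0,1],
    [-0.18,-4,0.13,0,0,0,1],
    [-0.18,-4.5,0.13,0,0,0,1],
    [-0.18,-5,0.13,0,0,0,1],
    [-0.18,-5,0.13,0,0,0,1],
  ],
)

```text
t: 6.22
tcp_pos: [0.5684, 0.1133, 0.2566]
ee_rot: [0.0, -0.69, 0.724, -0.0]
ft_force: [-0.8, 1.0, -0.2]
opening: 0.058
grip_force: 32.4
```

```bash
python3 - <<'E'
from h import *
s=robot.sense();c=cams.get_calibration("wrist");im=cams.grab_frame("wrist")
print(s["tcp_pos"].round(4),s["ee_rot"].round(4),s["ft_force"].round(1))
cv2.imwrite("pics/w6.png",im[:,:,::-1]);cv2.imwrite("pics/v6.png",cv2.resize(im[130:340,180:440],None,fx=2.8,fy=2.8,interpolation=cv2.INTER_CUBIC)[:,:,::-1])
E
```

```text
[0.5684 0.1133 0.2566] [ 0.000e+00 -6.902e-01  7.236e-01 -1.000e-04] [-0.8  1.  -0.2]
```

View pics/v6.png

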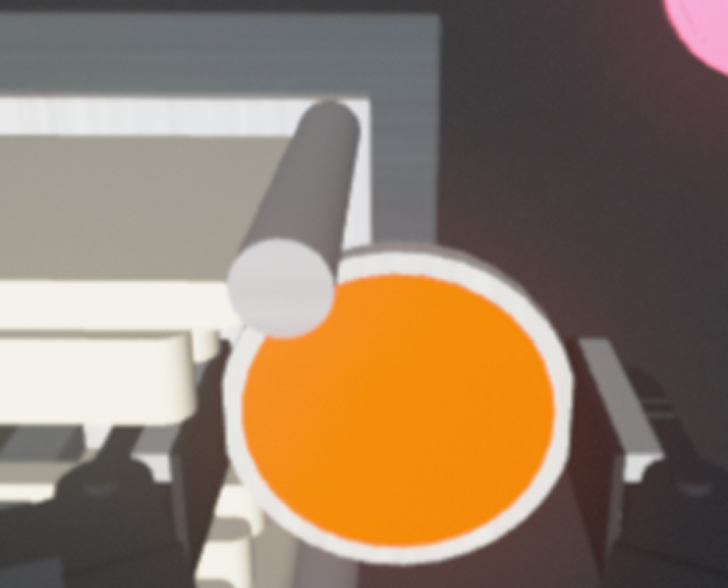

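The picture shows the disc's leading edge between the posts. It is level, and the post top at (280,232) overlaps it only in projection. I'll measure disc against post in this one view.

```bash
python3 - <<'E'
from h import *
s=robot.sense();c=cams.get_calibration("wrist");im=cv2.imread("pics/w6.png")[:,:,::-1].copy()
m=cv2.inRange(cv2.cvtColor(im,cv2.COLOR_RGB2HSV),np.array((8,150,150)),np.array((35,255,255)))
k=max(cv2.findContours(m,cv2.RETR_EXTERNAL,cv2.CHAIN_APPROX_NONE)[0],key=cv2.contourArea);k=cv2.convexHull(k);k=k[(k[:,0,0]>305)|(k[:,0,1]>255)]
e=cv2.fitEllipse(k);print(e)
P=plane(c,(279.9,232.4),.137)
for z in(.158,.1593):
    D=plane(c,e[0],s["tcp_pos"][2]-z);v=(D-P)[:2];cy=[-np.sin(YAW),np.cos(YAW)];cx=[np.cos(YAW),np.sin(YAW)]
    print(P.round(4),D.round(4),"cass x,y",round(v@cx-.036,4),round(v@cy-.039,4))
E
```

```text
((321.7530517578125, 276.2071533203125), (96.39299774169922, 110.61075592041016), 89.88519287109375)
[0.5804 0.0717 0.137 ] [0.5693 0.1116 0.0985] cass x,y -0.0489 0.0004
[0.5804 0.0717 0.137 ] [0.5693 0.1125 0.0972] cass x,y -0.0489 0.0012
```

>>> arm_command(
  steps=[
    [0.07,-0.5,0,0,0,0,1],
    [0.07,-1,0,0,0,0,1],
    [0.07,-1.5,0,0,0,0,1],
    [0.07,-2,0,0,0,0,1],
    [0.07,-2,0,0,0,0,1],
  ],
)

```text
t: 6.68
tcp_pos: [0.5887, 0.1116, 0.2563]
ee_rot: [-0.0, -0.69, 0.724, -0.0]
ft_force: [0.2, -0.6, -0.9]
opening: 0.0582
grip_force: 32.4
```

>>> arm_command(
  steps=[
    [0,-0.6,0,0,0,0,1],
    [0,-1.2,0,0,0,0,1],
    [0,-1.8,0,0,0,0,1],
    [0,-2.4,0,0,0,0,1],
    [0,-2.6,0,0,0,0,1],
    [0,-2.6,0,0,0,0,1],
  ],
)

```text
t: 7.18
tcp_pos: [0.6144, 0.1104, 0.2562]
ee_rot: [-0.0, -0.69, 0.724, 0.0]
ft_force: [0.8, 0.4, -0.1]
opening: 0.058
grip_force: 32.4
```

>>> arm_command(
  steps=[
    [0,-0.1,0,0,0,0,1],
    [0,-0.2,0,0,0,0,1],
    [0,-0.3,0,0,0,0,1],
    [0,-0.3,0,0,0,0,1],
  ],
)

```text
t: 7.52
tcp_pos: [0.6167, 0.1103, 0.2564]
ee_rot: [-0.0, -0.69, 0.724, 0.0]
ft_force: [-1.8, -0.6, 0.1]
opening: 0.0582
grip_force: 32.4
```

>>> arm_command(
  steps=[
    [0,-0.1,0,0,0,0,1],
    [0,-0.2,0,0,0,0,1],
    [0,-0.2,0,0,0,0,1],
  ],
)

```text
t: 7.77
tcp_pos: [0.6184, 0.1099, 0.256]
ee_rot: [-0.001, -0.69, 0.724, 0.0]
ft_force: [-4.3, -2.1, -0.2]
opening: 0.0581
grip_force: 32.5
```

>>> arm_command(
  steps=[
    [0,-0.1,0,0,0,0,1],
    [0,-0.15,0,0,0,0,1],
    [0,-0.15,0,0,0,0,1],
  ],
)

```text
t: 8.02
tcp_pos: [0.6195, 0.1096, 0.2556]
ee_rot: [-0.002, -0.69, 0.724, 0.001]
ft_force: [-6.3, -3.5, 0.9]
opening: 0.0582
grip_force: 32.5
```

```bash
cat >> h.py <<'E'
def discrel(lo,hi,ztop,P,save=None):
    "cassette x,y of the disc face seen by the wrist camera, P = -y post top centre"
    s=robot.sense();c=cams.get_calibration("wrist");im=cams.grab_frame("wrist")
    if save: cv2.imwrite(save,im[:,:,::-1])
    m=cv2.inRange(cv2.cvtColor(im,cv2.COLOR_RGB2HSV),np.array(lo),np.array(hi))
    k=max(cv2.findContours(m,cv2.RETR_EXTERNAL,cv2.CHAIN_APPROX_NONE)[0],key=cv2.contourArea)
    print("bbox",cv2.boundingRect(k),"ell",np.round(cv2.fitEllipse(cv2.convexHull(k))[0],1),proj(c,[P]).round(1))
    b=cv2.boundingRect(k);px=(b[0]+b[2]/2-.5,b[1]+b[3]/2-.5)
    v=(plane(c,px,ztop)-P)[:2]
    print("cass",round(v@[np.cos(YAW),np.sin(YAW)]-.036,4),round(v@[-np.sin(YAW),np.cos(YAW)]-.039,4))
E
python3 -c "
from h import *
discrel((8,150,100),(35,255,255),.0965,np.array([.5803,.0717,.137]),'pics/w7.png')"
```

```text
bbox (269, 288, 107, 30) ell [322.  278.3] [[445.8 237.9]]
cass 0.0019 0.0139
```

>>> arm_command(
  steps=[
    [0,0.1,0.05,0,0,0,1],
    [0,0.1,0.1,0,0,0,1],
    [0,0.1,0.1,0,0,0,0.3],
    [0,0.1,0.1,0,0,0,0],
    [0,0.1,0.1,0,0,0,-0.3],
    [0,0.1,0.1,0,0,0,-0.3],
    [0,0.1,0.1,0,0,0,-0.3],
  ],
)

```text
t: 8.65
tcp_pos: [0.6189, 0.1095, 0.2553]
ee_rot: [-0.001, -0.69, 0.724, 0.0]
ft_force: [-5.9, -4.2, 0.8]
opening: 0.0579
grip_force: 32.6
```

```bash
python3 -c "
from h import *
discrel((8,150,100),(35,255,255),.0965,np.array([.5803,.0717,.137]),'pics/w8.png')"
```

```text
bbox (269, 288, 107, 30) ell [320.5 298.2] [[445.3 238.5]]
cass 0.0016 0.0137
```

>>> arm_command(
  steps=[
    [0,0,0,0,0,0,-0.45],
    [0,0,0,0,0,0,-0.55],
    [0,0,0,0,0,0,-0.65],
    [0,0,0,0,0,0,-0.65],
    [0,0,0,0,0,0,-0.65],
  ],
)

```text
t: 9.12
tcp_pos: [0.6195, 0.1104, 0.2557]
ee_rot: [0.0, -0.69, 0.723, -0.0]
ft_force: [0.3, -0.0, -0.6]
opening: 0.0706
grip_force: 0.0
```

```bash
python3 -c "
from h import *
discrel((8,150,100),(35,255,255),.0965,np.array([.5803,.0717,.137]),'pics/w9.png')"
```

```text
bbox (273, 285, 106, 31) ell [325.4 280.8] [[448.4 234.8]]
cass 0.0009 0.0138
```

>>> arm_command(
  steps=[
    [0,-0.3,0,0,0,0,-0.65],
    [0,-0.5,0,0,0,0,-0.65],
    [0,-0.6,0,0,0,0,-0.65],
    [0,-0.6,0,0,0,0,-0.65],
  ],
)

```text
t: 9.5
tcp_pos: [0.6248, 0.1099, 0.2553]
ee_rot: [-0.002, -0.69, 0.724, 0.001]
ft_force: [-7.7, 0.4, 4.9]
opening: 0.0702
grip_force: 3.4
```

>>> arm_command(
  steps=[
    [0,-0.1,0,0,0,0,-0.65],
    [0,-0.15,0,0,0,0,-0.65],
    [0,-0.15,0,0,0,0,-0.65],
  ],
)

```text
t: 9.75
tcp_pos: [0.6257, 0.1098, 0.2551]
ee_rot: [-0.003, -0.69, 0.723, 0.002]
ft_force: [-11.0, 0.9, 5.8]
opening: 0.0705
grip_force: 5.7
```

```bash
python3 -c "
from h import *
discrel((8,150,100),(35,255,255),.0965,np.array([.5803,.0717,.137]),'pics/w10.png')"
```

```text
bbox (281, 287, 106, 30) ell [333.9 275.5] [[466.2 236.6]]
cass 0.0023 0.0137
```

>>> arm_command(
  steps=[
    [0,0.5,0,0,0,0,-0.7],
    [0,0.7,0,0,0,0,-0.8],
    [0,0.7,0,0,0,0,-0.8],
    [0,0.7,-4,0,0,0,-0.8],
    [0,0.7,-8,0,0,0,-1],
    [0,0.7,-9,0,0,0,-1],
    [0,0.7,-9,0,0,0,-1],
  ],
)

```text
t: 10.38
tcp_pos: [0.6206, 0.1101, 0.3516]
ee_rot: [0.004, -0.69, 0.724, -0.002]
ft_force: [0.4, -0.0, 0.2]
opening: 0.0855
grip_force: 0.0
```

```bash
python3 - <<'E'
from h import *
print(rows([.4758,-.0752,.33],down()))
discrel((8,150,100),(35,255,255),.096,np.array([.5803,.0717,.137]),'pics/w11.png')
E
```

```text
(array([19.2 , 13.62,  1.97]), array([-0.0093,  0.003 ,  0.0002]))
bbox (295, 197, 67, 36) ell [328.2 209.6] [[391.8 167.4]]
cass 0.0012 0.0069
```

>>> arm_command(
  steps=[
    [3.2,2.3,0.3,-0.009,0.003,0,-1],
    [6.4,4.5,0.6,-0.009,0.003,0,-1],
    [9.6,6.8,1,-0.009,0.003,0,-1],
    [12.8,9.1,1.3,-0.009,0.003,0,-1],
    [16,11.3,1.6,-0.009,0.003,0,-1],
    [19.2,13.6,2,-0.009,0.003,0,-1],
    [19.2,13.6,2,-0.009,0.003,0,-1],
    [19.2,13.6,2,-0.009,0.003,0,-1],
  ],
)

```text
t: 11.1
tcp_pos: [0.474, -0.0765, 0.325]
ee_rot: [-0.004, -0.689, 0.724, 0.002]
ft_force: [-0.8, 0.2, 0.6]
opening: 0.0853
grip_force: 0.0
```

```bash
python3 - <<'E'
from h import *
s=robot.sense();c=cams.get_calibration("wrist");im=cams.grab_frame("wrist");print(s["tcp_pos"].round(4),s["ee_rot"].round(4))
cv2.imwrite("pics/w12.png",im[:,:,::-1])
for ce,st in blobs(im,(95,120,100),(122,255,255),800):
    X=plane(c,(st[0]+st[2]/2-.5,st[1]+st[3]/2-.5),.055);print(ce,st,X.round(4),rows([X[0],X[1],.2124],down()))
E
```

```text
[ 0.474  -0.0765  0.325 ] [-0.0041 -0.6894  0.7243  0.0022]
[317.1 205. ] [286, 176, 63, 59, 2916] [ 0.4767 -0.0753  0.055 ] (array([-0.08, -0.3 , 11.26]), array([ 0.0089, -0.0029, -0.0011]))
```

>>> arm_command(
  steps=[
    [-0.1,-0.3,4,0.009,-0.003,0,-1],
    [-0.1,-0.3,8,0.009,-0.003,0,-1],
    [-0.1,-0.3,10.5,0.009,-0.003,0,-1],
    [-0.1,-0.3,11.2,0.009,-0.003,0,-1],
    [-0.1,-0.3,11.2,0.009,-0.003,0,-1],
    [-0.1,-0.3,11.2,0.009,-0.003,0,-1],
  ],
)

```text
t: 11.65
tcp_pos: [0.4779, -0.0742, 0.2148]
ee_rot: [0.0, -0.691, 0.723, -0.001]
ft_force: [0.4, 1.2, 0.6]
opening: 0.0853
grip_force: 0.0
```

```bash
python3 - <<'E'
from h import *
print(robot.sense()["ee_rot"].round(4),rows([.4767,-.0753,.2124],down()))
E
```

```text
[ 0.000e+00 -6.907e-01  7.232e-01 -7.000e-04] (array([0.12, 0.12, 0.24]), array([-0.0011, -0.0009,  0.0012]))
```

>>> arm_command(
  steps=[
    [0.1,0.1,0.2,0,0,0,-1],
    [0.1,0.1,0.2,0,0,0,-0.3],
    [0.1,0.1,0.2,0,0,0,0.5],
    [0.1,0.1,0.2,0,0,0,1],
    [0.1,0.1,0.2,0,0,0,1],
    [0.1,0.1,0.2,0,0,0,1],
    [0.1,0.1,0.2,0,0,0,1],
    [0.1,0.1,0.2,0,0,0,1],
  ],
  grip_force=30,
)

```text
t: 12.32
tcp_pos: [0.4764, -0.0755, 0.2131]
ee_rot: [0.001, -0.69, 0.723, -0.001]
ft_force: [-1.1, 1.5, 6.5]
opening: 0.0582
grip_force: 31.3
```

>>> arm_command(
  steps=[
    [0,0,-1,0,0,0,1],
    [0,0,-4,0,0,0,1],
    [0,0,-8,0,0,0,1],
    [0,0,-11.5,0,0,0,1],
    [0,0,-11.5,0,0,0,1],
    [0,0,-11.5,0,0,0,1],
  ],
)

```text
t: 12.82
tcp_pos: [0.4763, -0.0756, 0.3296]
ee_rot: [0.002, -0.69, 0.724, -0.002]
ft_force: [-0.4, -0.3, -0.9]
opening: 0.0584
grip_force: 32.5
```

```bash
python3 - <<'E'
from h import *
s=robot.sense();c=cams.get_calibration("wrist");im=cams.grab_frame("wrist");print(s["tcp_pos"].round(4),s["ee_rot"].round(4))
m=cv2.inRange(cv2.cvtColor(im,cv2.COLOR_RGB2HSV),np.array((95,120,100)),np.array((122,255,255)))
k=max(cv2.findContours(m,cv2.RETR_EXTERNAL,cv2.CHAIN_APPROX_NONE)[0],key=cv2.contourArea);e=cv2.fitEllipse(k);print(e,cv2.boundingRect(k))
cv2.imwrite("pics/w13.png",im[:,:,::-1])
print(rows([.518,.112,.325],down()))
E
```

```text
[ 0.4763 -0.0756  0.3296] [ 0.0022 -0.6903  0.7236 -0.0015]
((321.5951232910156, 278.36395263671875), (95.28268432617188, 110.0768814086914), 88.0724105834961) (267, 231, 111, 96)
(array([-18.93,  -3.32,   0.26]), array([-0.0016,  0.0009, -0.    ]))
```

>>> arm_command(
  steps=[
    [-4,-0.7,0,0,0,0,1],
    [-8,-1.4,0,0,0,0,1],
    [-12,-2.1,0,0,0,0,1],
    [-16,-2.8,0,0,0,0,1],
    [-19.1,-3.3,0.5,0,0,0,1],
    [-19.1,-3.3,3,0,0,0,1],
    [-19.1,-3.3,4.2,0,0,0,1],
    [-19.1,-3.3,4.2,0,0,0,1],
  ],
)

```text
t: 13.53
tcp_pos: [0.5167, 0.1133, 0.2794]
ee_rot: [-0.004, -0.69, 0.723, 0.002]
ft_force: [0.1, 0.7, -1.3]
opening: 0.0581
grip_force: 32.5
```

```bash
python3 - <<'E'
from h import *
s=robot.sense();print(s["tcp_pos"].round(4),s["ee_rot"].round(4))
discrel((95,120,100),(122,255,255),s["tcp_pos"][2]-.1585,np.array([.5803,.0717,.137]),'pics/w14.png')
print(rows([.518,.1135,.2852],down()))
E
```

```text
[0.5167 0.1133 0.2794] [-0.0041 -0.6904  0.7235  0.0015]
bbox (266, 230, 112, 98) ell [321.6 278.3] [[149.9 215. ]]
cass -0.1013 -0.0011
(array([-0.06, -0.07, -0.32]), array([ 0.0045, -0.003 , -0.0003]))
```

>>> arm_command(
  steps=[
    [0,0,0,0,0,0,1],
    [0,0,0,0,0,0,1],
    [0,0,0,0,0,0,1],
  ],
)

```text
t: 13.83
tcp_pos: [0.5181, 0.113, 0.2859]
ee_rot: [0.001, -0.69, 0.724, -0.0]
ft_force: [-0.9, 0.5, -0.5]
opening: 0.0583
grip_force: 32.5
```

```bash
python3 - <<'E'
from h import *
s=robot.sense();print(s["tcp_pos"].round(4),s["ee_rot"].round(4))
discrel((95,120,100),(122,255,255),s["tcp_pos"][2]-.1585,np.array([.5803,.0717,.137]),'pics/w15.png')
print(rows([.518,.1135,.2852],down()))
E
```

```text
[0.5181 0.113  0.2859] [ 1.000e-03 -6.899e-01  7.239e-01 -4.000e-04]
bbox (266, 230, 112, 98) ell [321.6 278.3] [[165.7 208.1]]
cass -0.0983 -0.0006
(array([-0.04,  0.01,  0.05]), array([-0.0016,  0.0009, -0.0008]))
```

>>> arm_command(
  steps=[
    [-0.03,-1,0.06,0,0,0,1],
    [-0.03,-2,0.06,0,0,0,1],
    [-0.03,-3,0.06,0,0,0,1],
    [-0.03,-3.5,0.06,0,0,0,1],
    [-0.03,-4,0.06,0,0,0,1],
    [-0.03,-4,0.06,0,0,0,1],
    [-0.03,-4,0.06,0,0,0,1],
  ],
)

```text
t: 14.47
tcp_pos: [0.5578, 0.112, 0.2839]
ee_rot: [-0.0, -0.69, 0.724, 0.0]
ft_force: [0.3, 0.1, -0.5]
opening: 0.0584
grip_force: 32.4
```

```bash
python3 - <<'E'
from h import *
s=robot.sense();print(s["tcp_pos"].round(4),s["ee_rot"].round(4),s["ft_force"].round(1))
P=np.array([.5803,.0717,.137])
discrel((95,120,100),(122,255,255),s["tcp_pos"][2]-.1585,P,'pics/w16.png')
# actual post top: grey-white circle near the prediction
im=cv2.imread('pics/w16.png');c=cams.get_calibration("wrist");u,v=proj(c,[P])[0].astype(int)
h=cv2.cvtColor(im,cv2.COLOR_BGR2GRAY)
print(u,v);print(h[v-24:v+26:2,u]);print(h[v,u-30:u+30:2])
E
```

```text
[0.5578 0.112  0.2839] [-1.000e-04 -6.902e-01  7.236e-01  0.000e+00] [ 0.3  0.1 -0.5]
bbox (266, 230, 112, 97) ell [321.7 278.3] [[263.1 208.1]]
cass -0.0589 -0.0002
262 207
[147 138 138 139 139 144 208 225 225 225 225 225 224 223 223 224 225 225
 223 221 219 164 145 178 214]
[214 214 214 206 205 204 203 200 222 224 224 224 224 224 224 224 223 223
 224 223 223 224 216 144 230 239 240 238 238 238]
```

>>> arm_command(
  steps=[
    [-0.05,0,-0.13,0,0,0,1],
    [-0.05,0,-0.13,0,0,0,1],
    [-0.05,-0.5,-0.13,0,0,0,1],
    [-0.05,-1,-0.13,0,0,0,1],
    [-0.05,-1.5,-0.13,0,0,0,1],
    [-0.05,-1.5,-0.13,0,0,0,1],
  ],
)

```text
t: 15.02
tcp_pos: [0.5737, 0.1118, 0.2849]
ee_rot: [-0.0, -0.69, 0.724, -0.0]
ft_force: [0.4, -0.4, 0.0]
opening: 0.0578
grip_force: 32.4
```

>>> arm_command(
  steps=[
    [0,-0.6,0,0,0,0,1],
    [0,-1.2,0,0,0,0,1],
    [0,-1.8,0,0,0,0,1],
    [0,-2.4,0,0,0,0,1],
    [0,-2.4,0,0,0,0,1],
  ],
)

```text
t: 15.43
tcp_pos: [0.5978, 0.1106, 0.2848]
ee_rot: [-0.0, -0.69, 0.724, -0.0]
ft_force: [-0.4, -0.2, -1.2]
opening: 0.0581
grip_force: 32.4
```

>>> arm_command(
  steps=[
    [0,-0.6,0,0,0,0,1],
    [0,-1.2,0,0,0,0,1],
    [0,-1.6,0,0,0,0,1],
    [0,-1.6,0,0,0,0,1],
    [0,-1.6,0,0,0,0,1],
  ],
)

```text
t: 15.85
tcp_pos: [0.613, 0.11, 0.285]
ee_rot: [-0.0, -0.69, 0.724, 0.0]
ft_force: [-0.4, 0.1, -0.5]
opening: 0.0582
grip_force: 32.4
```

>>> arm_command(
  steps=[
    [0,-0.2,0,0,0,0,1],
    [0,-0.4,0,0,0,0,1],
    [0,-0.5,0,0,0,0,1],
    [0,-0.6,0,0,0,0,1],
    [0,-0.6,0,0,0,0,1],
  ],
)

```text
t: 16.27
tcp_pos: [0.6185, 0.1094, 0.2847]
ee_rot: [-0.001, -0.69, 0.724, 0.0]
ft_force: [-5.0, -2.8, 0.5]
opening: 0.0583
grip_force: 32.5
```

>>> arm_command(
  steps=[
    [0,0.1,0.06,0,0,0,1],
    [0,0.1,0.06,0,0,0,-0.4],
    [0,0.1,0.06,0,0,0,-0.5],
    [0,0.1,0.06,0,0,0,-0.65],
    [0,0.1,0.06,0,0,0,-0.65],
    [0,0.1,0.06,0,0,0,-0.65],
  ],
)

```text
t: 16.77
tcp_pos: [0.618, 0.11, 0.2849]
ee_rot: [0.001, -0.69, 0.723, -0.0]
ft_force: [-0.2, 0.6, 0.3]
opening: 0.0706
grip_force: 0.0
```

>>> arm_command(
  steps=[
    [0,-0.3,0,0,0,0,-0.65],
    [0,-0.6,0,0,0,0,-0.65],
    [0,-0.75,0,0,0,0,-0.65],
    [0,-0.9,0,0,0,0,-0.65],
    [0,-0.9,0,0,0,0,-0.65],
  ],
)

```text
t: 17.18
tcp_pos: [0.6257, 0.109, 0.2842]
ee_rot: [-0.003, -0.69, 0.723, 0.001]
ft_force: [-11.9, -0.5, 4.9]
opening: 0.0704
grip_force: 6.0
```

>>> arm_command(
  steps=[
    [0,0.6,0,0,0,0,-0.7],
    [0,0.8,0,0,0,0,-0.8],
    [0,0.8,0,0,0,0,-0.8],
    [0,0.8,-4,0,0,0,-0.8],
    [0,0.8,-8,0,0,0,-1],
    [0,0.8,-9,0,0,0,-1],
    [0,0.8,-9,0,0,0,-1],
  ],
)

```text
t: 17.77
tcp_pos: [0.6194, 0.1096, 0.3806]
ee_rot: [0.004, -0.69, 0.724, -0.002]
ft_force: [0.2, -0.6, -0.5]
opening: 0.0858
grip_force: 0.0
```

```bash
python3 - <<'E'
from h import *
P=np.array([.5803,.0717,.137])
discrel((95,120,100),(122,255,255),.126,P,'pics/w17.png')
im=cams.grab_frame("top");c=cams.get_calibration("top");cs=cams.get_calibration("scene");im2=cams.grab_frame("scene")
print(blobs(im,(98,120,100),(118,255,255),20),proj(c,[.6178,.109,.126]),proj(cs,[.6178,.109,.126]))
for n,i in((c,im),(cs,im2)):
    for ce,st in blobs(i,(0,180,110),(5,255,255),15): print("red",ce,st)
print(rows([.5602,.1806,.37],down()))
E
```

```text
bbox (73, 189, 81, 139) ell [113.8 253.9] [[381.3 159. ]]
cass 0.1736 0.0442
[(array([433.6, 127.7]), [428, 122, 12, 12, 110]), (array([294., 147.]), [289, 136, 10, 22, 166])] [[289.7442076  146.17331186]] [[368.05707427 190.04343182]]
red [372.2 111.1] [364, 92, 17, 40, 352]
red [260.8 167.8] [251, 159, 21, 20, 123]
red [363.2 157.3] [361, 147, 6, 22, 96]
red [365.2 313.2] [344, 293, 43, 41, 583]
(array([-6.79,  6.19,  0.39]), array([0.0005, 0.0002, 0.0002]))
```

>>> arm_command(
  steps=[
    [-3,3,0,0,0,0,-1],
    [-6,5.5,0,0,0,0,-0.5],
    [-6.8,6.2,0.5,0,0,0,-0.2],
    [-6.8,6.2,0.5,0,0,0,0],
    [-6.8,6.2,0.5,0,0,0,0],
    [-6.8,6.2,0.5,0,0,0,0],
  ],
)

```text
t: 18.42
tcp_pos: [0.5604, 0.1802, 0.3689]
ee_rot: [-0.001, -0.69, 0.724, -0.0]
ft_force: [-0.1, -0.2, -0.0]
opening: 0.0426
grip_force: 0.0
```

```bash
python3 - <<'E'
from h import *
s=robot.sense();c=cams.get_calibration("wrist");im=cams.grab_frame("wrist");print(s["tcp_pos"].round(4),s["opening"])
cv2.imwrite("pics/w18.png",im[:,:,::-1])
for ce,st in blobs(im,(0,180,90),(6,255,255),60): print(ce,st,plane(c,ce,.168).round(4))
print(proj(c,[.5602,.1806,.168]),rows([.5602,.1806,.323],down()))
m=cv2.inRange(cv2.cvtColor(im,cv2.COLOR_RGB2HSV),np.array((95,110,80)),np.array((122,255,255)))
for k in cv2.findContours(m,cv2.RETR_EXTERNAL,cv2.CHAIN_APPROX_NONE)[0]:
    if cv2.contourArea(k)>150: print("blue",cv2.boundingRect(k))
print("exp home blue",proj(c,[.6178,.109,.126]))
E
```

```text
[0.5604 0.1802 0.3689] 0.04262172144525059
[311.  213.8] [277, 176, 58, 74, 1455] [0.5669 0.1633 0.168 ]
[[323.96294307 240.41553447]] (array([-0.07,  0.04,  4.61]), array([ 0.0006, -0.0009, -0.0007]))
blue (0, 133, 112, 203)
blue (190, 85, 79, 66)
exp home blue [[230.77475334 117.18346692]]
```

>>> arm_command(
  steps=[
    [-0.1,0,2,0,0,0,0],
    [-0.1,0,4,0,0,0,0],
    [-0.1,0,4.5,0,0,0,0],
    [-0.1,0,4.5,0,0,0,0.3],
    [-0.1,0,4.5,0,0,0,0.6],
    [-0.1,0,4.5,0,0,0,0.6],
    [-0.1,0,4.5,0,0,0,0.6],
  ],
  grip_force=20,
)

```text
t: 19.05
tcp_pos: [0.5605, 0.1814, 0.326]
ee_rot: [0.001, -0.69, 0.724, -0.0]
ft_force: [1.0, 0.0, 0.5]
opening: 0.0171
grip_force: 0.0
```

```bash
python3 - <<'E'
from h import *
s=robot.sense();print(s["tcp_pos"].round(4),s["opening"],s["ft_force"].round(1))
piv=np.array([.5837,.1497,s["tcp_pos"][2]])
for q in(2.45,2.2,1.9,1.6,1.3,1.,.7,.4,.2,0,-.1):
    x,y=-.039*np.sin(q),-.039*np.cos(q)
    w=piv+[x*np.cos(YAW)-y*np.sin(YAW),x*np.sin(YAW)+y*np.cos(YAW),0];print(q,w[:2].round(4),rows(w,down())[0])
E
```

```text
[0.5605 0.1814 0.326 ] 0.01708223327087529 [1.  0.  0.5]
2.45 [0.5603 0.1809] [ 0.06  0.02 -0.  ]
2.2 [0.5533 0.1741] [ 0.77  0.68 -0.  ]
1.9 [0.5474 0.164 ] [ 1.8   1.22 -0.  ]
1.6 [0.5448 0.1527] [ 2.95  1.43 -0.01]
1.3 [0.5457 0.141 ] [ 4.11  1.29 -0.01]
1.0 [0.5499 0.1302] [ 5.17  0.81 -0.01]
0.7 [0.5572 0.1211] [ 6.04  0.04 -0.01]
0.4 [0.5668 0.1145] [ 6.65 -0.95 -0.  ]
0.2 [0.5742 0.1119] [ 6.88 -1.7  -0.  ]
0 [0.5819 0.1107] [ 6.96 -2.47 -0.  ]
-0.1 [0.5858 0.1108] [ 6.94 -2.86 -0.  ]
```

>>> arm_command(
  steps=[
    [0,0,0,0,0,0,1],
    [0,0,0,0,0,0,1],
    [0,0,0,0,0,0,1],
    [0.75,0.65,0,0,0,0,1],
    [1.8,1.2,0,0,0,0,1],
    [2.95,1.4,0,0,0,0,1],
    [4.1,1.3,0,0,0,0,1],
    [4.1,1.3,0,0,0,0,1],
  ],
  grip_force=20,
)

```text
t: 19.72
tcp_pos: [0.5448, 0.1397, 0.3257]
ee_rot: [-0.0, -0.69, 0.724, 0.0]
ft_force: [-5.6, 0.9, 6.6]
opening: 0.0128
grip_force: 20.8
```

```bash
python3 - <<'E'
from h import *
s=robot.sense();print(s["tcp_pos"].round(4),s["opening"],s["ft_force"].round(1))
piv=np.array([.5837,.1497,s["tcp_pos"][2]])
for q in(1.3,1.,.7,.4,.2,0,-.1):
    x,y=-.039*np.sin(q),-.039*np.cos(q)
    w=piv+[x*np.cos(YAW)-y*np.sin(YAW),x*np.sin(YAW)+y*np.cos(YAW),0];print(q,rows(w,down())[0])
E
```

```text
[0.5448 0.1397 0.3257] 0.012794623374216333 [-5.6  0.9  6.6]
1.3 [-0.14 -0.09 -0.  ]
1.0 [ 0.93 -0.56 -0.  ]
0.7 [ 1.8  -1.33 -0.  ]
0.4 [ 2.41 -2.32 -0.  ]
0.2 [ 2.64 -3.07 -0.  ]
0 [ 2.72 -3.84 -0.  ]
-0.1 [ 2.7  -4.23 -0.  ]
```

>>> arm_command(
  steps=[
    [0.9,-0.6,-0.1,0,0,0,1],
    [1.8,-1.4,-0.1,0,0,0,1],
    [2.4,-2.3,-0.1,0,0,0,1],
    [2.65,-3.1,-0.1,0,0,0,1],
    [2.65,-3.1,-0.1,0,0,0,1],
    [2.7,-3.6,-0.1,0,0,0,1],
    [2.7,-3.9,-0.1,0,0,0,1],
    [2.7,-3.9,-0.1,0,0,0,1],
  ],
)

```text
t: 20.38
tcp_pos: [0.582, 0.1023, 0.326]
ee_rot: [-0.012, -0.687, 0.726, -0.005]
ft_force: [-8.6, -40.5, 5.8]
opening: 0.009
grip_force: 28.3
```

>>> arm_command(
  steps=[
    [0,0,0,0,0,0,0.5],
    [0,0,0,0,0,0,0.5],
    [0,0,0,0,0,0,0.5],
  ],
)

```text
t: 20.63
tcp_pos: [0.5829, 0.1117, 0.325]
ee_rot: [-0.0, -0.69, 0.724, 0.0]
ft_force: [-0.1, -0.1, -0.1]
opening: 0.0216
grip_force: 0.0
```

```bash
python3 - <<'E'
from h import *
s=robot.sense();c=cams.get_calibration("wrist");im=cams.grab_frame("wrist");print(s["tcp_pos"].round(4),s["opening"],s["ft_force"].round(1))
cv2.imwrite("pics/w19.png",im[:,:,::-1])
for ce,st in blobs(im,(0,180,90),(6,255,255),40): print(ce,st)
for q in(0,.2,.4,.6):
    x,y=-.036-.039*np.sin(q),.039-.039*np.cos(q)
    w=np.array([.6178+x*np.cos(YAW)-y*np.sin(YAW),.109+x*np.sin(YAW)+y*np.cos(YAW),.168]);print(q,w.round(4),proj(c,[w,w-[0,0,.024]]).round(0).tolist())
for n in("top","scene"):
    cc=cams.get_calibration(n);i=cams.grab_frame(n);print(n,blobs(i,(0,180,110),(5,255,255),8),proj(cc,[w]))
E
```

```text
[0.5829 0.1117 0.325 ] 0.021580493706015568 [-0.1 -0.1 -0.1]
[324.9 289.7] [312, 266, 28, 53, 964]
0 [0.5818 0.1107 0.168 ] [[327.0, 279.0], [326.0, 254.0]]
0.2 [0.5741 0.1118 0.168 ] [[343.0, 280.0], [340.0, 255.0]]
0.4 [0.5668 0.1145 0.168 ] [[359.0, 284.0], [354.0, 259.0]]
0.6 [0.5602 0.1185 0.168 ] [[373.0, 291.0], [366.0, 265.0]]
top [(array([372.1, 111.1]), [364, 92, 17, 40, 345]), (array([272.2, 160.7]), [270, 158, 6, 5, 20])] [[283.75690443 167.63057524]]
scene [(array([355.4, 170.1]), [353, 167, 6, 10, 34]), (array([365.2, 313.1]), [344, 293, 43, 41, 585])] [[348.61987649 162.26930599]]
```

>>> arm_command(
  steps=[
    [0,-0.2,0,0,0,0,0.5],
    [0,-0.4,0,0,0,0,0.5],
    [0,-0.6,0,0,0,0,0.5],
    [0,-0.6,0,0,0,0,0.5],
  ],
)

```text
t: 21.12
tcp_pos: [0.5874, 0.1128, 0.3254]
ee_rot: [-0.003, -0.691, 0.723, 0.002]
ft_force: [-16.1, 1.5, 6.1]
opening: 0.0216
grip_force: 7.9
```

>>> arm_command(
  steps=[
    [0,0.3,0,0,0,0,0.5],
    [0,0.4,0,0,0,0,0.35],
    [0,0.4,0,0,0,0,0.35],
    [0,0.4,-2,0,0,0,0.35],
    [0,0.4,-5,0,0,0,0.35],
    [0,0.4,-8,0,0,0,0.35],
    [0,0.4,-8,0,0,0,0.35],
  ],
)

```text
t: 21.7
tcp_pos: [0.5855, 0.1119, 0.4131]
ee_rot: [0.004, -0.69, 0.724, -0.003]
ft_force: [0.7, -0.1, 1.7]
opening: 0.0277
grip_force: 0.0
```

```bash
python3 - <<'E'
from h import *
s=robot.sense();c=cams.get_calibration("wrist");im=cams.grab_frame("wrist");print(s["tcp_pos"].round(4),s["ft_force"].round(1))
for ce,st in blobs(im,(0,180,90),(6,255,255),40): print("red",ce,st)
for q in(0,.1,.2): 
    x,y=-.036-.039*np.sin(q),.039-.039*np.cos(q)
    w=np.array([.6178+x*np.cos(YAW)-y*np.sin(YAW),.109+x*np.sin(YAW)+y*np.cos(YAW),.168]);print(q,proj(c,[w]).round(1))
print("pivot top",proj(c,[.5837,.1497,.144]))
for n,l,h in(("blue",(95,110,80),(122,255,255)),("amber",(8,150,90),(35,255,255))):
    for ce,st in blobs(im,l,h,60): print(n,ce,st)
print(proj(c,[[.6178,.109,.126],[.6178,.109,.096]]).round(0))
for n in("top","scene"):
    i=cams.grab_frame(n);print(n,"red",[b[0] for b in blobs(i,(0,180,110),(5,255,255),8)],"blue",[b[0] for b in blobs(i,(98,120,120),(118,255,255),15)],"yel",[b[0] for b in blobs(i,(8,120,120),(30,255,255),40)])
E
```

```text
[0.5855 0.1119 0.4131] [ 0.7 -0.1  1.7]
red [206.8   1.1] [190, 0, 27, 5, 67]
0 [[331.8 210.9]]
0.1 [[337.2 211.2]]
0.2 [[342.5 211.9]]
pivot top [[330.71560839 244.60360697]]
blue [287.2 195.1] [258, 175, 59, 43, 2214]
blue [111.8 257.2] [67, 181, 89, 160, 3903]
amber [458.7 357.2] [452, 350, 14, 15, 82]
[[289. 194.]
 [292. 184.]]
top red [array([372.1, 111.2]), array([289.6, 162.8])] blue [array([433.6, 127.7]), array([293.9, 147.3])] yel [array([ 34.7, 178.1]), array([ 17. , 366.6])]
scene red [array([359.3, 170. ]), array([365.2, 313.1])] blue [array([211.3,   0.7]), array([268.1,   1.7]), array([370. , 189.2]), array([490. , 243.3]), array([294. , 307.3])] yel [array([334.6,  27.8]), array([454.1, 100.4]), array([349.5, 138. ]), array([362.5, 127.4])]
```

```bash
python3 - <<'E'
from h import *
s=robot.sense();c=cams.get_calibration("wrist");im=cams.grab_frame("wrist")
for l,h in(((0,120,80),(9,255,255)),((165,80,80),(180,255,255))):
    for ce,st in blobs(im,l,h,40): print("red",ce,st)
w=[.5818,.1107,.168];print(proj(c,[w,[.5837,.1497,.144]]).round(0),im[211,320:346:3].tolist())
for n in("top","scene"):
    cc=cams.get_calibration(n);i=cams.grab_frame(n)
    print(n,proj(cc,[w,[.5837,.1497,.144]]).round(1).tolist(),[b[1] for b in blobs(i,(0,150,90),(8,255,255),8)])
E
```

```text
red [204.9   1.3] [191, 0, 24, 5, 72]
red [325.9 237.7] [320, 223, 12, 29, 304]
red [399.3 109.8] [392, 81, 24, 55, 75]
red [326.8 208.2] [318, 182, 20, 61, 543]
[[328. 214.]
 [327. 249.]] [[247, 105, 114], [247, 104, 112], [247, 102, 110], [247, 100, 107], [247, 99, 105], [246, 95, 103], [124, 117, 126], [122, 116, 125], [116, 107, 116]]
top [[287.5, 157.4], [270.1, 159.8]] [[364, 92, 17, 40, 405], [269, 158, 3, 5, 11], [288, 158, 4, 10, 21]]
scene [[355.5, 168.4], [364.5, 166.9]] [[353, 166, 15, 22, 139], [0, 176, 3, 8, 16], [344, 292, 43, 42, 664]]
```

```bash
python3 -c "
from station import ticket
print(ticket.finish_job())"
```

```text
the job is handed in; nothing more can be done
None
```

The job is handed in at about 22 s of the 72 s allowed: amber disc home in the lowest slot, blue disc home in the top slot, middle slot empty, and the red bar pushed against its stop. While I closed the bar, the grip on the knob slipped and the wrist force briefly reached about 41 N (limit 120 N); I opened the fingers and finished with a gentle push.

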